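Reload the bench stapler

TASK

Reload the empty bench stapler: lay the full (longer) stick of staples flat in its magazine channel, crown up, between the spring follower and the nose, so that the follower holds it against the nose. Then slide the cover along the rail towards the nose until its side catch clicks and it stays shut by itself. Leave the part-used (shorter) stick and everything else on the bench where they are.

Things in the scene. Friction and masses are not known exactly. Their poses are not given: they have to be found in the camera images.
- stapler: Foot of the bench stapler, bolted down: green plate 120 x 330 mm. Origin on the bench under the channel's centre line; z up, y along the channel towards the nose, x across. The magazine on it (channel, nose, follower, cover: all one unit) is clamped at a hidden setting: its nose stop face is at y 100 mm, or up to 15 mm to either side. Find where by touch or by eye.
- axis_mid (a point): Centre line of the channel floor, 90 mm above the bench, at y 50 of the stapler; axes as the stapler's; does not follow the setting. The open-topped channel, 235 mm long, is 28 wide between walls only 10 high, 3 thick: a stick can be held above them all the way down. Beside it at +x, 89 to 115 from the nose stop, is the catch (to x 31, 17 above the floor). Beyond the nose: a driver, lower than the stop.
- follower (a joint): Spring follower: steel block in the channel, 24 mm wide, 20 long, top 30 above the floor. 0: at rest, its upright face 70 mm from the nose stop. Value (m) grows as it is pushed away from the nose, to a firm end stop at 0.036 (face 106 mm from the nose stop). Pushes back with 2 N at rest to 5 N; 0.030 with a full stick in place. The upright steel nose stop is 34 high, 44 wide.
- cover (a joint): Sliding cover: dark steel hood 80 mm long, 36 wide, top 46 above the channel floor; passes only over a flat stick. Value (m): 0.12 open as at the start (hood 130 to 210 mm from the nose stop), 0 closed. Sprung open with 3 to 4 N; the last 25 mm needs 2 N more for the catch, which snaps in below 1 mm. Let go it then rests at 0.001 to 0.003; not caught, it springs open.
- tab_height (a point): Height and line of the black grip tab on the cover's top (this point is at the tab's half height, 57 mm above the channel floor, on the centre line, where the open cover's tab is with the magazine at its middle setting; y -85 of the stapler). Tab: 24 mm wide, 14 along the channel, 22 high, its foot 46 above the floor, its middle 65 mm from the nose stop when closed. Push it to +y to close.
- full_stick_mid (a point): Centre of the full stick of wide-crown staples: a loose bright steel bar of inverted U section, 100 mm long (its y axis), 25 wide (x), 40 high (z up), walls 4 to 5 mm, 0.1 to 0.2 kg; stands on its legs on the bench, crown up, the centre 20 mm up. Both ends are alike.
- part_stick_mid (a point): Centre of the part-used stick: same section (25 wide, 40 high) but only 60 mm long. Not wanted; to be left alone.
- hammer: Bystander: a hammer lying on the bench, far side.
- carton: Bystander: a closed cardboard carton, 90 x 130 x 60 mm, origin under its centre.
- tape_measure: Bystander: a tape measure, 72 x 36 x 66 mm, origin under its centre.
- offcut: Bystander: a wooden slat, 60 x 200 x 19 mm, origin under its centre.
Not all that is in view belongs to the job. What is shaped like the part that bears full_stick_mid but purple or turquoise is not meant.

How it is judged:
On the way:
1. the full stick lies flat in the channel against the nose, with the cover still open (x of full_stick_mid in the frame of stapler between -0.004 and 0.004 m and y of full_stick_mid in the frame of stapler between 0.03 and 0.07 m and z of full_stick_mid in the frame of stapler between 0.106 and 0.114 m and value of joint follower between 0.026 and 0.034 m and angle between the y axis of full_stick_mid and the y axis of stapler, either way round below 0.06 rad and angle between full_stick_mid's own z axis and vertical below 0.06 rad and value of joint cover above 0.09 m), for 0.2 s.
At the end, for the whole second after the job is handed in: Full stick flat in the channel, crown up: within 4 mm of the centre line and of its seated height, and held against the nose by the follower (follower 0.026 to 0.034), level and in line within 0.06 rad, at rest; cover within 4 mm of fully closed, staying there (x of full_stick_mid in the frame of stapler between -0.004 and 0.004 m and y of full_stick_mid in the frame of stapler between 0.03 and 0.07 m and z of full_stick_mid in the frame of stapler between 0.106 and 0.114 m and value of joint follower between 0.026 and 0.034 m and angle between the y axis of full_stick_mid and the y axis of stapler, either way round below 0.06 rad and angle between full_stick_mid's own z axis and vertical below 0.06 rad and value of joint cover below 0.004 m and linear speed of full_stick below 0.02 m/s); the robot touches nothing.
It fails at once if the part-used stick or another thing on the bench is moved more than 30 mm (distance of any of part_stick_mid, hammer, carton, tape_measure, offcut from where it was at the start of the episode above 0.03 m).
It also fails if it takes over 48 s, if anything falls off the work surface, if the arm or the gripper's body presses on something with over 40 N, if the wrist force passes 120 N, or if a joint passes its speed limit or range.

ROBOT

A 6-joint arm with a two-finger parallel gripper is mounted at the origin on the work surface. World frame = base frame: x ahead of the robot, y to its left, z up, the work surface at z = 0. Lengths are in m, angles in rad, forces in N, time in s.
With the tool pointing down it reaches from about 0.35 to 0.875 m from the base axis. Payload 15.5 kg.
Tool frame: the origin (TCP) lies on the centre line of the jaws, within the pads' length; the fingertips stand 17 mm ahead of it and the grasp point (between the pads) lies 2 mm behind it; z points along the fingers, y is the line along which they close (so a half turn about z gives the same grasp; the last joint's range is limited). The gripper opens to 85 mm and grips with 20 to 120 N. Pads are 22 mm wide; open, the fingers measure 114 mm over their backs; the gripper's body (76 mm by 85 mm) begins 54 mm behind the grasp point. The pads swing forward as they close: fully open they stand 13 mm farther back than shut.
Start: joints at [1.22, 0.494, 1.345, -0, 1.302, -0.096], TCP at [0.158, 0.605, 0.248] pointing down, gripper open.
Joint ranges: [-2.91, 2.91], [-0.82, 2.16], [0.22, 2.67], [-1.22, 4.37], [0.12, 2.79], [-3.08, 3.08]. Speed limits (rad/s): [1.89, 1.89, 2.57, 3.01, 3.01, 3.01].

INTERFACE

Orientations are given as a 3x3 rotation matrix whose columns are the frame's x, y, z axes.
In Python, from plant import get_obs, viewer, job, trace gives the robot as it stands.
- The arm moves only by the shell command python3 -m jog 'ROWS' [FORCE]. ROWS is JSON, a list that holds one entry, the list of rows, each a list of 7 numbers: the shift along the tool's x, y, z in m, then the turn, a rotation vector about the tool's x, y, z in rad, then the finger opening in m, from 0 to 0.0854. In form: [[[dx, dy, dz, rx, ry, rz, grip], ...]]. A call has 1 to 20 rows; each row is the pose to reach, as a shift and turn from the pose commanded when the call began, along the tool's axes at that moment; what a row does not reach only later rows make up. A row lasts 1/10 s, in which the tool goes at most 50 mm and 8.59 degrees, less where a joint would pass 70% of its speed; a pose out of reach is approached as far as the arm can. A call with a gripper value outside its range is refused whole. The fingers move at their own pace and stop on an object; FORCE is the grip in N (left out, the last holds). Time passes only in rows, so rows that repeat a pose let the fingers close. It gives the time, the measured TCP pose, the force, the opening and the grip force at its end, in the units of the state.
- get_obs(): the state, without advancing time (a new reading comes with each control period).
- viewer.camera(name): name is "side" or "top"; returns a dict with "color" (400x640x3 uint8, red, green, blue), "depth" (400x640 float32, m along the optical axis (not along the pixel's ray), 0 where there is no reading), "fx", "fy", "cx", "cy" (pixels), "R" (3x3) and "t" (3): a world point X has camera coordinates R X + t. Camera axes: x right, y down, z forward; pixel columns grow to the right and rows downward; lengths in m; the calibration is good to about 2 mm. A picture is of the moment at which its call begins.
- job.close_job(): hands the job in; it is judged then, once.
Trained networks look in a picture, given as the dict that the camera call returned (one of the last four; its "shot" number tells which), for a name from the list of things; names that differ only in an ending like _2 or _b are one class to them, and where a whole thing is asked for, a point or a joint stands for the part that bears it (a point fixed in the world has none). Each returns a list of dicts, best first, with "p" (0 to 1); they miss things now and then, are a little off and sometimes report something else, mostly with a low value. They report only what shows in the picture. A call takes as long as a camera call. They do not tell look-alikes from the thing itself.
- trace(picture, query): "pixels" (400x640 bool, what is visible of it) and "xy" ([column, row] in pixels, amid what is visible of it).
The state is a dict: "time": time; "joints": joint angles; "dq": joint speeds; "joint_efforts": joint torques, N m; "eef_pos": TCP position; "tool_rot": TCP orientation; "force": force on the tool from outside, world axes, zero at the start; "wrist_torque": the same for the moment, N m; "finger_gap": finger opening in m; "grip_force": force on a finger pad.
Only numpy, scipy, OpenCV 4.12 (cv2) and the standard library are available. Lean on these libraries where they do the work, as an engineer would, in place of code of your own. Each camera call takes 0.05 s, during which the arm holds its last target. There are 200 camera calls.

## Working session

There is one attempt and no reset: what is moved stays moved. The work goes in short steps, Python scripts to look and compute and a shell command to move; the robot and the scene stay as the last step left them, time stands still between calls to the robot, and variables do not carry over. Pictures are saved under pics/ and viewed, at most 10 in all, crops included, and the job is handed in when it is done.

```bash
ls; mkdir -p pics
cat > h.py <<'E'
import numpy as np, cv2
from plant import get_obs, viewer, job, trace
def world(c,m):
    v,u=np.nonzero(m&(c["depth"]>0)); d=c["depth"][v,u]
    P=np.stack([(u-c["cx"])/c["fx"]*d,(v-c["cy"])/c["fy"]*d,d],1)
    return (P-c["t"])@c["R"], np.stack([u,v],1)
def save(c,n,crop=None,s=1):
    im=c["color"][...,::-1]
    if crop: x0,y0,x1,y1=crop; im=im[y0:y1,x0:x1]
    cv2.imwrite(n,cv2.resize(im,None,fx=s,fy=s,interpolation=cv2.INTER_CUBIC))
E
python3 - <<'E'
from h import *
o=get_obs(); print(o["time"],o["eef_pos"],o["tool_rot"].round(3) if hasattr(o["tool_rot"],'round') else o["tool_rot"],o["joints"])
for n in ("top","side"):
    c=viewer.camera(n); save(c,f"pics/{n}0.png",s=1.25)
    print(n,c["t"],c["R"])
    for q in ("stapler","full_stick_mid","part_stick_mid","follower","cover"):
        for r in trace(c,q)[:4]:
            P,_=world(c,r["pixels"]); 
            print(q,round(r["p"],2),np.round(r["xy"]),r["pixels"].sum(),np.median(P,0).round(3),P.min(0).round(3),P.max(0).round(3), np.median(c["color"][r["pixels"]],0))
E
```

```text
pics
0.0 [0.15802663 0.60434513 0.24769387] [[-0.967  0.253 -0.   ]
 [ 0.253  0.967 -0.001]
 [ 0.    -0.001 -1.   ]] [ 1.21948412e+00  4.94196402e-01  1.34612568e+00 -4.16620671e-06
  1.30249742e+00 -9.55011163e-02]
top [0.01335098 0.55610085 1.30449141] [[-0.01978147 -0.99978257  0.00659572]
 [-0.99680589  0.01921118 -0.07751742]
 [ 0.07737386 -0.00810806 -0.99696918]]
stapler 0.57 [267. 184.] 3530 [0.601 0.171 0.047] [ 0.542 -0.025 -0.006] [0.682 0.418 0.161] [52. 85. 66.]
full_stick_mid 0.79 [387. 248.] 228 [ 0.377 -0.234  0.038] [ 0.348 -0.284 -0.004] [ 0.407 -0.19   0.047] [  0. 142. 137.]
full_stick_mid 0.72 [348. 238.] 230 [ 0.413 -0.099  0.038] [ 0.366 -0.125 -0.002] [ 0.461 -0.071  0.046] [  0. 142. 138.]
full_stick_mid 0.63 [376. 213.] 179 [ 0.507 -0.203  0.039] [ 0.494 -0.253  0.009] [ 0.523 -0.158  0.046] [147. 144. 143.]
full_stick_mid 0.61 [424. 262.] 257 [ 0.312 -0.365  0.038] [ 0.266 -0.388 -0.003] [ 0.362 -0.344  0.045] [110.  51. 134.]
follower 0.58 [272. 184.] 3632 [0.601 0.168 0.044] [ 0.542 -0.018 -0.007] [0.69  0.427 0.161] [52. 84. 65.]
follower 0.44 [280. 178.
[... 231 characters left out ...]
94055043 -0.33964473  0.00251771]
 [-0.20548488 -0.57490342 -0.79199875]
 [ 0.27044565  0.74439742 -0.61051752]]
stapler 0.57 [331. 186.] 3726 [0.595 0.107 0.046] [ 0.538 -0.02  -0.005] [0.734 0.37  0.16 ] [60. 82. 63.]
full_stick_mid 0.97 [289. 308.] 644 [ 0.37  -0.249  0.039] [ 0.341 -0.287 -0.002] [ 0.402 -0.184  0.043] [  0. 219. 207.]
full_stick_mid 0.73 [339. 281.] 644 [ 0.5   -0.217  0.038] [ 0.488 -0.256 -0.004] [ 0.537 -0.121  0.043] [195. 186. 179.]
full_stick_mid 0.72 [293. 263.] 729 [ 0.41  -0.104  0.034] [ 0.359 -0.128 -0.001] [ 0.461 -0.069  0.043] [  0. 117. 110.]
full_stick_mid 0.7 [288. 225.] 597 [0.451 0.023 0.03 ] [ 0.402  0.008 -0.002] [0.501 0.055 0.043] [  0. 116. 110.]
```

View pics/top0.png

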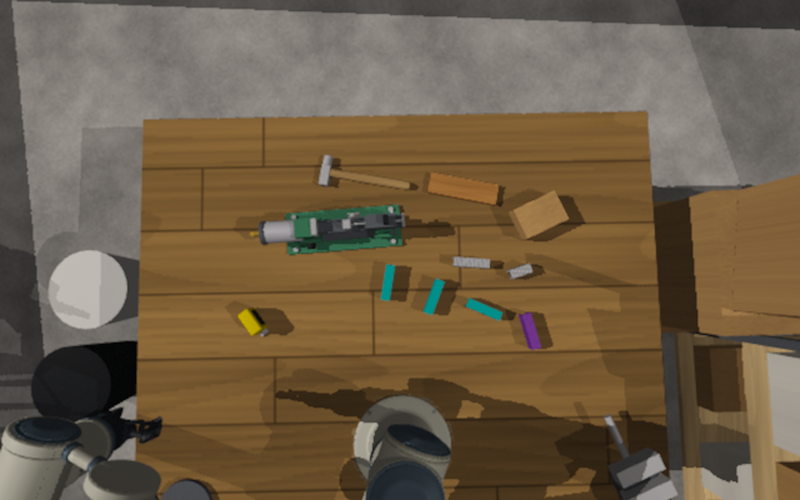

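View pics/side0.png

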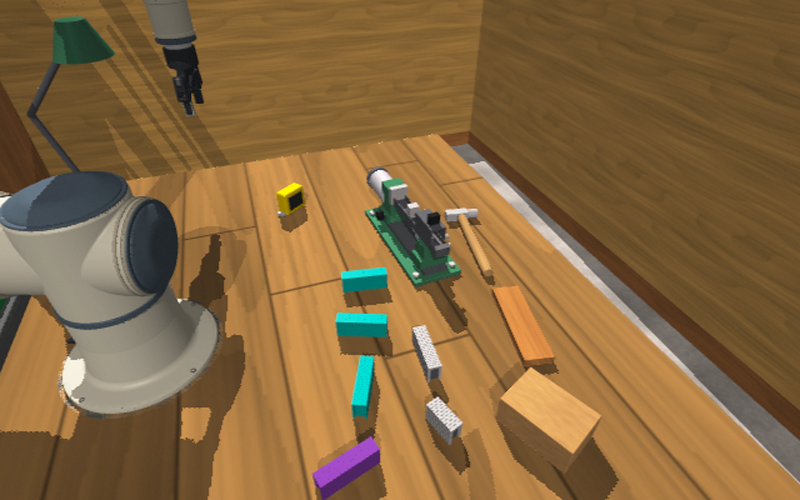

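The pictures show these stick-like candidates, in 640x400 top pixels:
- Full grey stick at (376,210).
- Short grey stick at (416,217).
- Turquoise decoys at (310,226), (347,237) and (388,247).
- Purple decoy at (424,264).

I choose the long grey stick at (376,210) (side (339,281)). The stapler's nose, with its driver, points to world +y.

Run:
```python
from h import *
cs={n:viewer.camera(n) for n in ("top","side")}
c=cs["side"]; save(c,"pics/crop1.png",(270,130,430,370),2.4)
for n,c in cs.items():
    for r in trace(c,"full_stick_mid"):
        col=c["color"][r["pixels"]].astype(int)
        if np.ptp(np.median(col,0))<30:
            m=cv2.dilate(r["pixels"].astype(np.uint8),np.ones((3,3)))>0
            P,_=world(c,m); T=P[(P[:,2]>.034)&(P[:,2]<.06)]
            print(n,"stick",np.round(r["xy"]),cv2.minAreaRect((T[:,:2]*1000).astype(np.float32)),np.median(T[:,2]))
    P,uv=world(c,c["depth"]>0); C=c["color"][uv[:,1],uv[:,0]].astype(int)
    g=(C[:,1]>C[:,0]*1.25)&(C[:,1]>C[:,2]*1.15)&(P[:,2]<.03)&(P[:,2]>-.01)&(P[:,0]>.5)&(P[:,0]<.72)&(P[:,1]>-.06)&(P[:,1]<.4)
    print(n,"plate",g.sum(),cv2.minAreaRect((P[g][:,:2]*1000).astype(np.float32)),np.median(P[g][:,2]))
```

```text
top stick [377. 210.] ((508.0363464355469, -207.78668212890625), (98.85845184326172, 25.14071273803711), 85.2153091430664) 0.03896845928280679
top plate 1204 ((610.3594360351562, 155.73788452148438), (119.8949203491211, 331.04339599609375), 3.531139850616455) 0.01045901913285848
side stick [340. 281.] ((504.6087951660156, -204.85308837890625), (102.97355651855469, 26.117124557495117), 84.87496185302734) 0.03912056040104507
side plate 967 ((563.898193359375, 140.77415466308594), (151.06491088867188, 346.838134765625), 18.948217391967773) 0.010852634099976104
```

View pics/crop1.png

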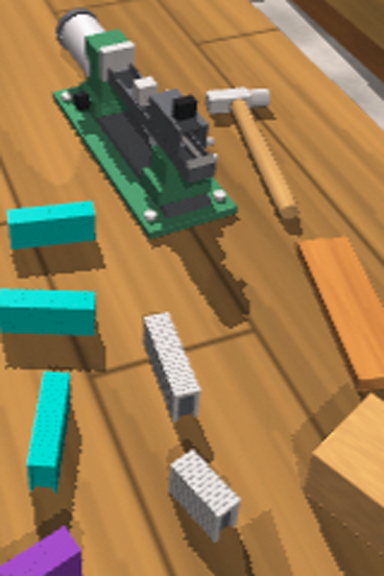

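Long grey stick confirmed. Now the magazine, measured in the plate frame.

```bash
cat >> h.py <<'E'
A=np.radians(3.53); O=np.array([.6104,.1557,0]); RS=np.array([[np.cos(A),-np.sin(A),0],[np.sin(A),np.cos(A),0],[0,0,1]])
E
python3 - <<'E'
from h import *
for n in ("top","side"):
    Q=[]
    for k in range(3):
        c=viewer.camera(n); P,uv=world(c,c["depth"]>0); Q.append((P-O)@RS)
    Q=np.concatenate(Q); Q=Q[(abs(Q[:,0])<.06)&(abs(Q[:,1])<.2)&(Q[:,2]>.05)&(Q[:,2]<.2)]*1000
    print(n,"y-bin: n, max z p90, x range of points z>105")
    for y in range(-170,200,4):
        q=Q[(Q[:,1]>=y)&(Q[:,1]<y+4)&(abs(Q[:,0])<30)]
        if len(q)<3: continue
        h=q[q[:,2]>105]; w=q[q[:,2]>85]
        print(y,len(q),np.percentile(q[:,2],[50,95]).round(), w[:,0].min().round() if len(w) else'',w[:,0].max().round() if len(w) else'','|',h[:,0].min().round(1) if len(h) else '',h[:,0].max().round(1) if len(h) else '')
E
```

```text
top y-bin: n, max z p90, x range of points z>105
-170 39 [ 89. 107.] -16.0 17.0 | -1.2 2.3
-166 40 [ 91. 108.] -16.0 18.0 | -1.2 2.7
-162 38 [ 91. 108.] -16.0 18.0 | -1.0 2.9
-158 37 [ 93. 110.] -16.0 19.0 | -0.3 3.5
-154 35 [ 94. 135.] -16.0 19.0 | -3.3 3.4
-150 47 [135. 139.] -17.0 29.0 | -16.7 27.7
-146 54 [134. 138.] -17.0 28.0 | -16.9 28.4
-142 42 [134. 138.] -17.0 18.0 | -17.1 17.7
-138 58 [133. 138.] -17.0 18.0 | -16.8 18.3
-134 57 [136. 159.] -17.0 18.0 | -17.0 18.5
-130 55 [135. 159.] -17.0 19.0 | -16.8 18.7
-126 62 [138. 159.] -16.0 19.0 | -16.4 19.0
-122 60 [135. 159.] -17.0 19.0 | -17.0 19.4
-118 60 [134. 137.] -17.0 20.0 | -17.0 19.8
-114 54 [134. 139.] -17.0 17.0 | -16.8 16.5
-110 49 [134. 138.] -17.0 17.0 | -17.3 17.0
-106 58 [133. 138.] -17.0 17.0 | -16.7 17.1
-102 58 [134. 138.] -17.0 18.0 | -16.7 17.6
-98 57 [134. 140.] -17.0 18.0 | -16.9 17.7
-94 47 [134. 138.] -17.0 19.0 | -16.8 18.6
-90 46 [134. 138.] -17.0 19.0 | -16.9 18.6
-86 47 [133. 137.] -17.0 19.0 | -16.8 18.9
-82 50 [135. 138.] -17.0 19.0 | -16.9 18.8
-78 51 [134. 138.] -17.0 19.0 | -17.2 19.4
-74 31 [134
[... 5667 characters left out ...]
 [115. 117.] -30.0 23.0 | -26.2 23.2
126 7 [91. 93.] -29.0 -27.0 |  
130 7 [85. 94.] -27.0 -26.0 |  
134 9 [89. 95.] -29.0 -24.0 |  
138 6 [92. 95.] -27.0 -23.0 |  
142 13 [92. 97.] -30.0 -22.0 |  
146 26 [102. 105.] -27.0 8.0 | -8.3 -5.3
150 28 [ 98. 103.] -30.0 10.0 |  
154 25 [100. 104.] -28.0 9.0 |  
158 37 [100. 105.] -30.0 14.0 | -4.0 -0.1
162 27 [100. 104.] -28.0 12.0 |  
166 21 [100. 105.] -27.0 3.0 | -4.6 -4.6
170 38 [100. 103.] -29.0 15.0 |  
174 22 [100. 105.] -28.0 20.0 | -5.0 -4.6
178 28 [101. 103.] -29.0 21.0 |  
182 27 [101. 104.] -28.0 23.0 |  
186 29 [100. 104.] -29.0 18.0 |  
190 24 [100. 104.] -28.0 17.0 |  
194 30 [ 99. 104.] -28.0 18.0 |  
198 17 [101. 105.] -30.0 15.0 |
```

```bash
cat >> h.py <<'E'
from scipy.spatial.transform import Rotation as Rn
def pose(yaw,pitch=0):
    # tool y at world angle yaw(deg), z down, then front (tool x) raised by pitch deg
    a=np.radians(yaw); y=np.array([np.cos(a),np.sin(a),0]); z=np.array([0,0,-1.]); x=np.cross(y,z)
    R=np.stack([x,y,z],1); return Rn.from_rotvec(np.radians(-pitch)*-y*-1).as_matrix()@R if pitch else R
def rel(p,R):
    o=get_obs(); R0=np.array(o["tool_rot"]); print("shift",(R0.T@(np.array(p)-o["eef_pos"])).round(4),"turn",Rn.from_matrix(R0.T@R).as_rotvec().round(4))
E
python3 - <<'E'
from h import *
rel([.42,.2,.25],pose(35)); rel([.5063,-.2063,.12],pose(-4.95)); rel([.5063,-.2063,.03],pose(-4.95))
R=pose(3.5,20); print(R.round(2)) # check: x col z>0 = front up
E
```

```text
shift [-0.3558 -0.3252 -0.0017] turn [-0.      0.      0.7041]
shift [-0.542  -0.6965  0.1283] turn [-0.      0.      1.4014]
shift [-0.542  -0.6965  0.2183] turn [-0.      0.      1.4014]
[[-0.06  1.    0.02]
 [ 0.94  0.06 -0.34]
 [-0.34  0.   -0.94]]
```

```bash
sed -i 's/np.radians(-pitch)\*-y\*-1/np.radians(pitch)*y/' h.py
python3 -m jog '[[[-0.178,-0.163,0,0,0,0.35,0.085],[-0.178,-0.163,0,0,0,0.35,0.085],[-0.178,-0.163,0,0,0,0.35,0.085],[-0.178,-0.163,0,0,0,0.35,0.085],[-0.178,-0.163,0,0,0,0.35,0.085],[-0.356,-0.325,0,0,0,0.70,0.085],[-0.356,-0.325,0,0,0,0.70,0.085],[-0.356,-0.325,0,0,0,0.70,0.085],[-0.356,-0.325,0,0,0,0.70,0.085],[-0.356,-0.325,0,0,0,0.70,0.085],[-0.45,-0.51,0.06,0,0,1.05,0.085],[-0.45,-0.51,0.06,0,0,1.05,0.085],[-0.45,-0.51,0.06,0,0,1.05,0.085],[-0.45,-0.51,0.06,0,0,1.05,0.085],[-0.542,-0.6965,0.128,0,0,1.4014,0.085],[-0.542,-0.6965,0.128,0,0,1.4014,0.085],[-0.542,-0.6965,0.128,0,0,1.4014,0.085],[-0.542,-0.6965,0.128,0,0,1.4014,0.085],[-0.542,-0.6965,0.128,0,0,1.4014,0.085],[-0.542,-0.6965,0.128,0,0,1.4014,0.085]]]' 80
python3 -c "
from h import *
rel([.5063,-.2063,.03],pose(-4.95))"
```

```text
time: 3.1
eef_pos: [0.5068, -0.2102, 0.119]
tool_rot: [[0.09, 0.996, 0.0], [0.996, -0.09, -0.001], [-0.001, 0.0, -1.0]]
force: [0.2, 1.4, 0.4]
finger_gap: 0.0849
grip_force: 0.0
shift [ 0.0039 -0.0009  0.089 ] turn [ 0.0002  0.0006 -0.0034]
```

```bash
python3 -m jog '[[[0,0,0.045,0,0,0,0.085],[0,0,0.089,0,0,0,0.085],[0,0,0.089,0,0,0,0.085],[0,0,0.089,0,0,0,0.085],[0,0,0.089,0,0,0,0],[0,0,0.089,0,0,0,0],[0,0,0.089,0,0,0,0],[0,0,0.089,0,0,0,0],[0,0,0.089,0,0,0,0],[0,0,0.089,0,0,0,0]]]' 80
python3 -m jog '[[[0,0,0,0,0,0,0],[0,0,0,0,0,0,0],[0,0,0,0,0,0,0]]]' 80
```

```text
time: 4.1
eef_pos: [0.5066, -0.2065, 0.0323]
tool_rot: [[0.086, 0.996, 0.001], [0.996, -0.086, -0.001], [-0.001, 0.001, -1.0]]
force: [-3.3, 2.8, 16.3]
finger_gap: 0.0238
grip_force: 78.5
time: 4.4
eef_pos: [0.5066, -0.2065, 0.0323]
tool_rot: [[0.086, 0.996, 0.001], [0.996, -0.086, -0.001], [-0.0, 0.001, -1.0]]
force: [-3.0, 2.1, 17.0]
finger_gap: 0.024
grip_force: 78.5
```

```bash
python3 -c "
from h import *
p=O+RS@np.array([-.001,.006,0]);print(p);p[2]=.21
rel(p,pose(3.53)); p[2]=.2; rel(p,pose(3.53,20))"
```

```text
[0.60903247 0.16162705 0.        ]
shift [ 0.3755  0.0705 -0.1778] turn [ 0.0011  0.0006 -0.148 ]
shift [ 0.3755  0.0705 -0.1678] turn [ 0.0269  0.349  -0.1463]
```

```bash
python3 -m jog '[[[0,0,-0.03,0,0,0,0],[0,0,-0.07,0,0,0,0],[0,0,-0.11,0,0,0,0],[0,0,-0.15,0,0,0,0],[0.03,0.006,-0.178,0,0,-0.03,0],[0.07,0.013,-0.178,0,0,-0.06,0],[0.11,0.02,-0.178,0,0,-0.09,0],[0.15,0.028,-0.178,0,0,-0.12,0],[0.19,0.036,-0.178,0,0,-0.148,0],[0.23,0.044,-0.178,0,0,-0.148,0],[0.27,0.052,-0.178,0,0,-0.148,0],[0.31,0.06,-0.178,0,0,-0.148,0],[0.345,0.066,-0.178,0,0,-0.148,0],[0.365,0.069,-0.178,0,0,-0.148,0],[0.3755,0.0705,-0.178,0,0,-0.148,0],[0.3755,0.0705,-0.178,0,0,-0.148,0],[0.3755,0.0705,-0.178,0,0,-0.148,0],[0.3755,0.0705,-0.178,0,0,-0.148,0]]]' 80
python3 - <<'E'
from h import *
for n in ("top","side"):
    c=viewer.camera(n); save(c,f"pics/hold_{n}.png",(230,130,330,220) if n=="top" else (270,60,400,240),5 if n=="top" else 3.2)
E
```

```text
time: 6.2
eef_pos: [0.6087, 0.1605, 0.2093]
tool_rot: [[-0.06, 0.998, -0.0], [0.998, 0.06, -0.0], [-0.0, -0.0, -1.0]]
force: [-0.0, -0.0, -1.7]
finger_gap: 0.0235
grip_force: 79.4
```

View pics/hold_side.png

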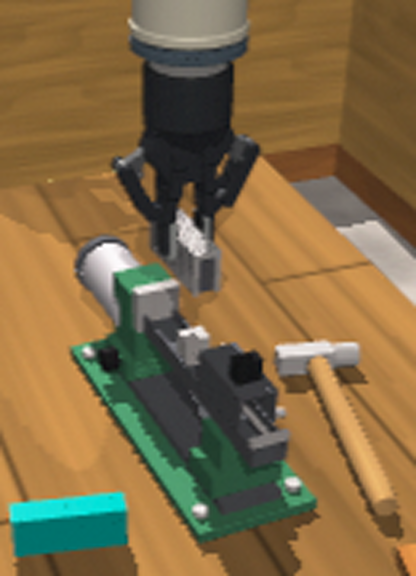

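Run:
```python
from h import *
o=get_obs(); print("tcp plate",((np.array(o["eef_pos"])-O)@RS*1000).round(1))
Q=[];C=[]
for k in range(4):
    c=viewer.camera("side"); P,uv=world(c,c["depth"]>0); Q.append((P-O)@RS*1000); C.append(c["color"][uv[:,1],uv[:,0]])
Q=np.concatenate(Q);C=np.concatenate(C).astype(int); 
def st(name,m):
    q=Q[m]; print(name,m.sum(),*[np.percentile(q[:,i],[1,5,25,50,75,95,99]).round(1).tolist() for i in range(3)])
x,y,z=Q.T; g=C.max(1)>110
r=trace(c,"full_stick_mid")
for i in r:
    P,_=world(c,i["pixels"]); q=(P-O)@RS*1000
    if np.median(q[:,2])>100: print("trace",i["p"],[np.percentile(q[:,k],[1,5,25,50,75,95,99]).round(1).tolist() for k in range(3)])
b=(z>160)&(z<225)&(abs(x)<25)
st("stick all",b&g&(y<20)&(y>-70))
st("end face",b&(abs(y+45)<6)&(z<210)&(z>180))
st("chan +x/-x wall top",(abs(z-100)<3)&(abs(y-25)<25)&(abs(x)<30))
st("left wall outside",(z<97)&(z>92)&(abs(y-25)<25)&(x<-10)&(x>-30))
st("hood top",(abs(z-136)<3)&(y<-60)&(y>-165)&(abs(x)<30))
st("hood left",(z>105)&(z<130)&(y<-80)&(y>-140)&(x<-10)&(x>-30))
st("nose face",(z>103)&(z<118)&(y>50)&(y<72)&(abs(x)<18))
st("nose top",(abs(z-123)<3)&(y>52)&(y<80)&(abs(x)<30))
st("foll top",(abs(z-120)<3)&(y>-40)&(y<5)&(abs(x)<20))
```

```text
tcp plate [ -1.3   5.1 209.4]
trace 0.51 [[-16.2, -15.4, -14.1, -5.4, 2.6, 7.8, 9.3], [-45.5, -43.5, -38.9, -29.2, -10.0, 12.1, 22.3], [180.2, 183.0, 195.5, 209.4, 215.7, 216.9, 217.4]]
stick all 522 [-17.7, -16.7, -11.6, -2.6, 6.0, 9.8, 14.2] [-45.2, -43.4, -40.3, -22.0, -5.7, 12.4, 19.0] [175.9, 178.3, 212.5, 215.4, 216.3, 217.5, 222.2]
end face 192 [-15.9, -15.1, -12.3, -0.7, 6.9, 10.1, 10.9] [-45.7, -44.9, -43.1, -42.1, -40.3, -39.1, -39.0] [180.2, 181.2, 187.6, 194.9, 202.4, 208.3, 209.8]
chan +x/-x wall top 67 [-20.1, -19.7, -18.7, -17.1, 12.0, 13.6, 14.5] [2.6, 7.0, 22.0, 29.2, 40.1, 48.8, 49.5] [97.3, 97.5, 98.0, 99.0, 99.4, 100.6, 101.4]
left wall outside 41 [-20.1, -19.7, -19.4, -18.9, -18.4, -17.6, -16.8] [1.6, 2.7, 9.3, 19.3, 39.0, 48.0, 49.5] [92.1, 92.2, 93.1, 94.4, 95.7, 96.9, 97.0]
hood top 644 [-20.3, -19.5, -14.6, -7.0, 3.6, 14.2, 16.2] [-147.7, -146.2, -135.2, -117.5, -83.1, -70.0, -66.7] [133.1, 133.4, 134.3, 135.1, 135.8, 137.1, 138.5]
hood left 300 [-21.2, -20.7, -20.2, -19.7, -19.2, -18.6, -18.2] [-139.5, -136.9, -127.0, -110.9, -95.9, -83.8, -81.4] [105.4, 106.1, 111.1, 117.4, 123.8, 129.1, 129.8]
nose face 162 [-16.6, -15.7, -8.9, 0.3, 8.4, 15.0, 17.8] [59.5, 60.1, 62.0, 63.2, 64.2, 66.5, 67.5] [103.5, 103.9, 107.3, 110.7, 114.2, 117.3, 117.9]
nose top 173 [-25.5, -23.8, -15.2, -3.2, 8.1, 16.7, 18.2] [60.6, 61.5, 64.4, 67.6, 72.6, 76.7, 78.8] [120.1, 120.4, 121.6, 122.6, 123.5, 124.4, 125.1]
foll top 139 [-14.8, -13.9, -9.1, -3.2, 3.3, 8.8, 9.6] [-28.9, -27.8, -23.5, -17.5, -12.0, -7.6, -5.5] [117.1, 117.3, 118.1, 118.8, 119.7, 121.0, 121.2]
```

```bash
cat >> h.py <<'E'
def tgt(x,d,z,pitch=0,nose=60.5):
    p=O+RS@(np.array([x,nose-d,z])/1000); print((d,z,pitch),end=' '); rel(p,pose(3.53,pitch))
E
python3 -c "
from h import *
tgt(-.9,24.7,195,20);tgt(-.9,24.7,155.5,20);tgt(-.9,63.2,155.5,20)"
```

```text
(24.7, 195, 20) shift [0.03   0.0002 0.0143] turn [ 1.000e-04  3.491e-01 -3.000e-04]
(24.7, 155.5, 20) shift [0.03   0.0002 0.0538] turn [ 1.000e-04  3.491e-01 -3.000e-04]
(63.2, 155.5, 20) shift [-0.0085  0.0002  0.0538] turn [ 1.000e-04  3.491e-01 -3.000e-04]
```

```bash
python3 -m jog '[[[0.015,0,0.005,0,0.12,0,0],[0.025,0,0.01,0,0.24,0,0],[0.03,0,0.0145,0,0.349,0,0],[0.03,0,0.0145,0,0.349,0,0],[0.03,0,0.035,0,0.349,0,0],[0.03,0,0.054,0,0.349,0,0],[0.03,0,0.054,0,0.349,0,0],[0.03,0,0.054,0,0.349,0,0]]]' 80
python3 - <<'E'
from h import *
c=viewer.camera("side"); save(c,"pics/tilt.png",(290,90,380,220),4.2)
E
```

```text
time: 7.35
eef_pos: [0.6071, 0.1919, 0.1558]
tool_rot: [[-0.058, 0.998, -0.021], [0.938, 0.062, 0.34], [0.34, -0.0, -0.94]]
force: [0.2, 0.3, -0.9]
finger_gap: 0.0234
grip_force: 79.3
```

View pics/tilt.png

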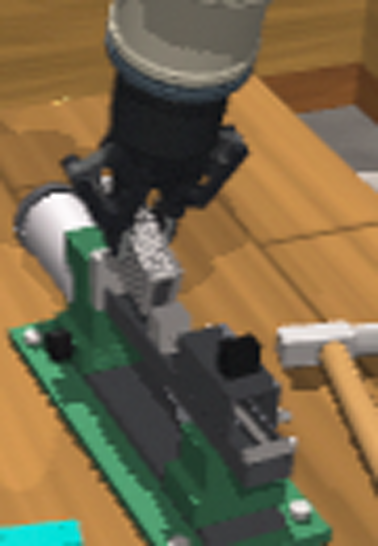

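```bash
python3 -m jog '[[[-0.009,0,-0.0033,0,0,0,0],[-0.018,0,-0.0065,0,0,0,0],[-0.027,0,-0.0098,0,0,0,0],[-0.033,0,-0.012,0,0,0,0],[-0.036,0,-0.0131,0,0,0,0],[-0.036,0,-0.0131,0,0,0,0],[-0.036,0,-0.0131,0,0,0,0]]]' 80
python3 - <<'E'
from h import *
o=get_obs();print(((np.array(o["eef_pos"])-O)@RS*1000).round(1), (np.array(o["force"])@RS).round(1))
tgt(-.9,63.2,155.5,20);tgt(-.9,58.35,147.9,10);tgt(-.9,53.5,140.3,0)
Q=[]
for k in range(4):
    c=viewer.camera("side"); P,uv=world(c,c["depth"]>0); Q.append((P-O)@RS*1000)
Q=np.concatenate(Q);x,y,z=Q.T
m=(abs(z-119)<3)&(y>-80)&(y<-20)&(abs(x+2.3)<9)
print("foll top",m.sum(),np.percentile(y[m],[1,5,25,50,75,95,99]).round(1))
save(c,"pics/push.png",(290,90,380,220),4.2)
E
```

```text
time: 8.1
eef_pos: [0.6095, 0.1535, 0.1553]
tool_rot: [[-0.058, 0.998, -0.021], [0.938, 0.061, 0.341], [0.342, 0.0, -0.94]]
force: [1.2, 4.3, 2.6]
finger_gap: 0.0237
grip_force: 79.7
[ -1.   -2.1 155.3] [1.5 4.2 2.6]
(63.2, 155.5, 20) shift [-0.0005  0.0001 -0.0003] turn [ 0.0002 -0.0001 -0.0001]
(58.35, 147.9, 10) shift [0.0015 0.0001 0.0085] turn [ 2.000e-04 -1.746e-01 -1.000e-04]
(53.5, 140.3, 0) shift [0.0034 0.0001 0.0173] turn [ 2.000e-04 -3.491e-01 -2.000e-04]
foll top 57 [-45.6 -44.5 -42.8 -38.  -34.8 -33.  -32. ]
```

View pics/push.png

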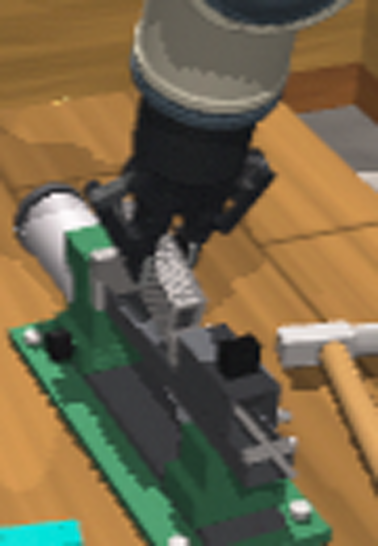

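```bash
python3 -m jog '[[[0.001,0,0.0035,0,-0.07,0,0],[0.001,0,0.007,0,-0.14,0,0],[0.002,0,0.0105,0,-0.21,0,0],[0.0025,0,0.014,0,-0.28,0,0],[0.003,0,0.0173,0,-0.349,0,0],[0.003,0,0.0173,0,-0.349,0,0],[0.003,0,0.0173,0,-0.349,0,0]]]' 80
python3 - <<'E'
from h import *
o=get_obs();print(((np.array(o["eef_pos"])-O)@RS*1000).round(1), (np.array(o["force"])@RS).round(1), np.array(o["wrist_torque"]).round(2))
tgt(-.9,53.5,140.3,0);tgt(-.9,53.5,122.3,0)
Q=[]
for k in range(4):
    c=viewer.camera("side"); P,uv=world(c,c["depth"]>0); Q.append((P-O)@RS*1000)
Q=np.concatenate(Q);x,y,z=Q.T
m=(z>130)&(z<143)&(y>-60)&(y<-25)&(abs(x+2.3)<9); print("rear",m.sum(),np.percentile(y[m],[1,25,50,75,99]).round(1),np.percentile(z[m],[1,50,99]).round(1))
m=(abs(z-119)<2.5)&(y>-80)&(y<-20)&(abs(x+2.3)<9); print("foll",m.sum(),np.percentile(y[m],[1,25,50,75,99]).round(1))
m=(z>100)&(z<150)&(y<40)&(y>-48)&(abs(x+2.3)<20)&(y<-2); print("x",np.percentile(x[m],[1,5,25,50,75,95,99]).round(1))
save(c,"pics/lev.png",(290,90,380,220),4.2)
E
```

```text
time: 9.0
eef_pos: [0.6084, 0.1631, 0.1396]
tool_rot: [[-0.063, 0.998, -0.001], [0.998, 0.063, -0.0], [-0.0, -0.001, -1.0]]
force: [0.5, 4.6, 0.2]
finger_gap: 0.0235
grip_force: 79.6
[ -1.5   7.5 139.6] [0.8 4.5 0.2] [0.79 0.01 0.01]
(53.5, 140.3, 0) shift [-0.0005  0.0006 -0.0007] turn [-0.0007  0.0002  0.0016]
(53.5, 122.3, 0) shift [-0.0005  0.0006  0.0173] turn [-0.0007  0.0002  0.0016]
rear 73 [-42.6 -40.3 -37.8 -36.3 -33.9] [130.4 135.1 142.8]
foll 48 [-45.3 -42.8 -38.4 -36.4 -33.8]
x [-21.5 -18.3 -14.9 -10.4   0.8   9.3  13.1]
```

View pics/lev.png

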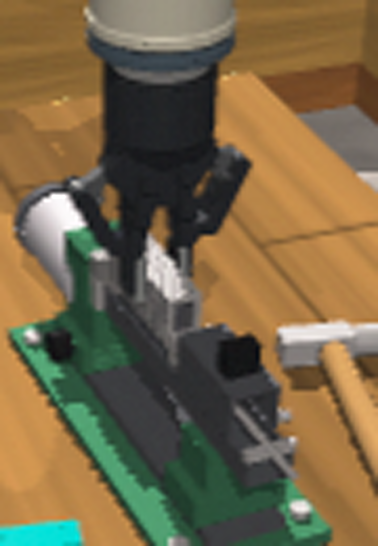

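```bash
python3 -m jog '[[[0,0.0006,0.004,0,0,0,0],[0,0.0006,0.008,0,0,0,0],[0,0.0006,0.011,0,0,0,0],[0,0.0006,0.013,0,0,0,0],[0,0.0006,0.013,0,0,0,0]]]' 80
python3 - <<'E'
from h import *
o=get_obs();print(((np.array(o["eef_pos"])-O)@RS*1000).round(1), (np.array(o["force"])@RS).round(1), np.array(o["wrist_torque"]).round(2))
E
```

```text
time: 9.7
eef_pos: [0.6093, 0.1621, 0.1266]
tool_rot: [[-0.061, 0.998, -0.001], [0.998, 0.061, -0.0], [-0.0, -0.001, -1.0]]
force: [0.1, 4.7, -3.4]
finger_gap: 0.0236
grip_force: 79.3
[ -0.7   6.4 126.6] [ 0.4  4.7 -3.4] [ 0.85 -0.05  0.06]
```

```bash
python3 -m jog '[[[0,0,0.002,0,0,0,0],[0,0,0.004,0,0,0,0],[0,0,0.0045,0,0,0,0],[0.0015,0,0.0045,0,0,0,0],[0.003,0,0.0045,0,0,0,0],[0.003,0,0.0045,0,0,0,0]]]' 80
python3 - <<'E'
from h import *
o=get_obs();print(((np.array(o["eef_pos"])-O)@RS*1000).round(1), (np.array(o["force"])@RS).round(1), np.array(o["wrist_torque"]).round(2))
E
```

```text
time: 10.3
eef_pos: [0.6092, 0.1654, 0.1225]
tool_rot: [[-0.062, 0.998, -0.0], [0.998, 0.062, 0.0], [0.0, -0.0, -1.0]]
force: [0.2, 4.3, -1.9]
finger_gap: 0.0234
grip_force: 79.5
[ -0.6   9.8 122.5] [ 0.5  4.3 -1.9] [0.84 0.02 0.09]
```

```bash
python3 -m jog '[[[0,0,0.0005,0,0,0,0],[0,0,0.0005,0,0,0,0.05],[0,0,0.0005,0,0,0,0.05],[0,0,0.0005,0,0,0,0.05],[0,0,0.0005,0,0,0,0.05],[0,0,-0.03,0,0,0,0.05],[0,0,-0.07,0,0,0,0.05],[0,0,-0.10,0,0,0,0.05],[-0.04,0,-0.11,0,0,0,0.05],[-0.08,0,-0.11,0,0,0,0.05],[-0.12,0,-0.11,0,0,0,0.02],[-0.16,0,-0.11,0,0,0,0],[-0.19,0,-0.11,0,0,0,0],[-0.21,0,-0.11,0,0,0,0],[-0.21,0,-0.11,0,0,0,0]]]'
python3 - <<'E'
from h import *
A=[]
for n in("top","side"):
    Q=[]
    for k in range(3):
        c=viewer.camera(n); P,uv=world(c,c["depth"]>0); Q.append((P-O)@RS*1000)
    Q=np.concatenate(Q);x,y,z=Q.T
    m=(z>124)&(z<136)&(y>-60)&(y<70)&(abs(x)<20)
    for nm,f in (("stick",m),("foll",(z>115)&(z<123)&(y>-72)&(y<-33)&(abs(x)<10)),("nose",(z>118)&(z<128)&(y>50)&(y<75))):
        print(n,nm,f.sum(),[np.percentile(a[f],[1,5,50,95,99]).round(1).tolist() for a in (x,y,z)])
    q=Q[m]; top=q[q[:,2]>127]; print(cv2.minAreaRect(top[:,:2].astype(np.float32)), np.polyfit(top[:,1],top[:,2],1))
    if n=="side": save(c,"pics/seated.png",(290,90,390,220),4.2)
o=get_obs(); print(((np.array(o["eef_pos"])-O)@RS*1000).round(1),o["force"],o["finger_gap"])
E
```

```text
time: 11.8
eef_pos: [0.6223, -0.0471, 0.2325]
tool_rot: [[-0.059, 0.998, 0.0], [0.998, 0.059, -0.001], [-0.001, 0.0, -1.0]]
force: [1.0, 0.9, -0.4]
finger_gap: 0.0002
grip_force: 0.0
top stick 711 [[-14.4, -10.7, 0.9, 12.9, 14.4], [-39.3, -35.5, 10.5, 58.0, 67.3], [124.1, 124.8, 128.6, 132.1, 133.4]]
top foll 105 [[-9.9, -9.7, -0.1, 7.7, 9.8], [-61.1, -60.9, -50.9, -41.3, -40.6], [115.5, 115.7, 118.9, 122.2, 122.8]]
top nose 207 [[-21.3, -20.6, -0.8, 21.6, 22.8], [50.8, 53.9, 65.1, 72.7, 74.4], [118.3, 119.0, 122.4, 127.0, 127.8]]
((1.2184410095214844, 13.259506225585938), (108.86424255371094, 26.244630813598633), 89.80259704589844) [-4.98814068e-03  1.29491011e+02]
side stick 520 [[-15.6, -14.7, -3.6, 9.3, 10.3], [-38.0, -35.8, 8.5, 58.0, 62.8], [124.3, 125.5, 128.8, 130.7, 131.4]]
side foll 39 [[-8.9, -8.6, 1.3, 9.0, 9.6], [-46.2, -45.8, -39.5, -34.2, -33.7], [117.3, 117.7, 119.3, 121.4, 122.6]]
side nose 135 [[-24.8, -23.7, 2.7, 1230.2, 1232.4], [50.2, 51.9, 64.3, 74.6, 74.9], [118.3, 119.0, 123.4, 127.9, 128.0]]
((-2.023512840270996, 12.513553619384766), (27.540328979492188, 103.5942153930664), 0.5117043852806091) [6.72789488e-04 1.29000851e+02]
[  -0.5 -199.5  232.6] [ 0.03008338  0.2172961  -0.37015165] 1.6461317593262816e-05
```

View pics/seated.png

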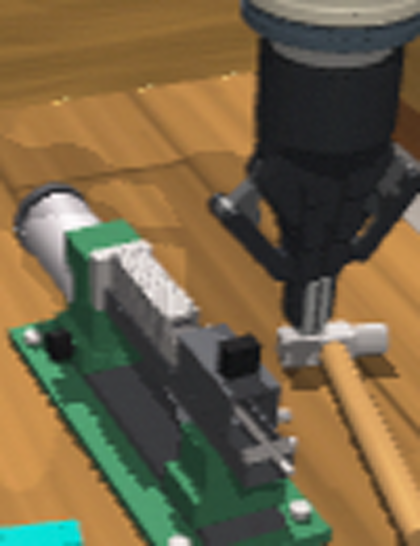

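```bash
python3 -m jog '[[[0,0,0.03,0,0,0,0],[0,0,0.06,0,0,0,0],[0,0,0.0745,0,0,0,0],[0.02,0,0.0745,0,0,0,0],[0.04,0,0.0745,0,0,0,0],[0.055,0,0.0745,0,0,0,0],[0.065,0,0.0745,0,0,0,0],[0.08,0,0.0745,0,0,0,0],[0.095,0,0.0745,0,0,0,0],[0.11,0,0.0745,0,0,0,0],[0.11,0,0.0745,0,0,0,0]]]' 60
python3 - <<'E'
from h import *
o=get_obs();print(((np.array(o["eef_pos"])-O)@RS*1000).round(1), (np.array(o["force"])@RS).round(1))
c=viewer.camera("side"); save(c,"pics/cov.png",(290,90,390,220),4.2)
E
```

```text
time: 13.2
eef_pos: [0.6152, 0.0672, 0.158]
tool_rot: [[-0.063, 0.998, -0.0], [0.998, 0.063, 0.0], [0.0, -0.0, -1.0]]
force: [-1.4, -2.6, 0.1]
finger_gap: 0.0
grip_force: 1.4
[ -0.7 -88.6 158. ] [-1.6 -2.5  0.1]
```

View pics/cov.png

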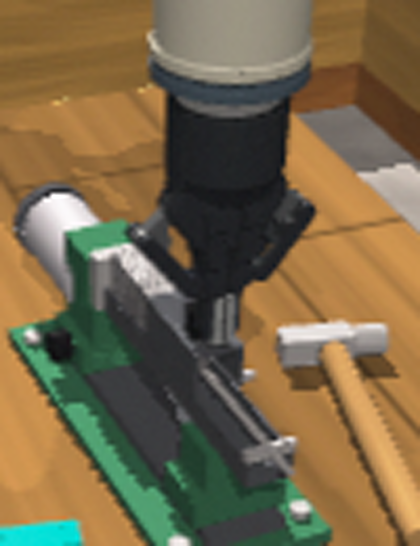

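The cover is moving with the fingers: the tab is ahead of them near crop (200,300), and the force is about 3 N. I keep pushing.

```bash
python3 -m jog '[[[0.015,0,0,0,0,0,0],[0.03,0,0,0,0,0,0],[0.04,0,0,0,0,0,0],[0.048,0,0,0,0,0,0],[0.055,0,0,0,0,0,0],[0.06,0,0,0,0,0,0],[0.062,0,0,0,0,0,0],[0.062,0,0,0,0,0,0]]]'
python3 - <<'E'
from h import *
o=get_obs();print(((np.array(o["eef_pos"])-O)@RS*1000).round(1), (np.array(o["force"])@RS).round(1))
E
```

```text
time: 14.05
eef_pos: [0.6116, 0.1272, 0.158]
tool_rot: [[-0.062, 0.998, -0.0], [0.998, 0.062, -0.0], [0.0, -0.0, -1.0]]
force: [-2.1, -1.6, 0.9]
finger_gap: -0.0003
grip_force: 1.1
[ -0.6 -28.6 158. ] [-2.2 -1.5  0.9]
```

```bash
python3 -m jog '[[[0.002,0,0,0,0,0,0],[0.004,0,0,0,0,0,0],[0.006,0,0,0,0,0,0],[0.006,0,0,0,0,0,0]]]'
python3 -m jog '[[[0.002,0,0,0,0,0,0],[0.003,0,0,0,0,0,0],[0.003,0,0,0,0,0,0]]]'
python3 - <<'E'
from h import *
o=get_obs();print(((np.array(o["eef_pos"])-O)@RS*1000).round(1), (np.array(o["force"])@RS).round(1))
Q=[]
for k in range(3):
    c=viewer.camera("side"); P,uv=world(c,c["depth"]>0); Q.append((P-O)@RS*1000)
Q=np.concatenate(Q);x,y,z=Q.T
m=(z>105)&(z<132)&(x<-17)&(x>-25)&(y>-150)&(y<55); print("hood left y",np.percentile(y[m],[1,5,95,99]).round(1))
E
```

```text
time: 14.45
eef_pos: [0.6113, 0.1331, 0.158]
tool_rot: [[-0.061, 0.998, -0.0], [0.998, 0.061, 0.0], [0.0, -0.0, -1.0]]
force: [-1.0, -2.6, 0.5]
finger_gap: -0.0002
grip_force: 1.3
time: 14.75
eef_pos: [0.6111, 0.1361, 0.158]
tool_rot: [[-0.062, 0.998, -0.0], [0.998, 0.062, -0.0], [-0.0, -0.0, -1.0]]
force: [-2.3, -5.4, 1.3]
finger_gap: 0.0001
grip_force: 2.5
[ -0.5 -19.6 158. ] [-2.6 -5.2  1.3]
hood left y [-28.3 -26.2  51.7  54.1]
```

```bash
python3 -m jog '[[[0.001,0,0,0,0,0,0],[0.002,0,0,0,0,0,0],[0.002,0,0,0,0,0,0]]]'
python3 -m jog '[[[0.001,0,0,0,0,0,0],[0.002,0,0,0,0,0,0],[0.002,0,0,0,0,0,0]]]'
```

```text
time: 15.2
eef_pos: [0.6111, 0.1365, 0.158]
tool_rot: [[-0.061, 0.998, -0.0], [0.998, 0.061, -0.003], [-0.003, -0.0, -1.0]]
force: [-1.0, -18.6, 1.0]
finger_gap: 0.0001
grip_force: 9.6
time: 15.5
eef_pos: [0.6111, 0.1368, 0.158]
tool_rot: [[-0.061, 0.998, -0.0], [0.998, 0.061, -0.005], [-0.005, -0.0, -1.0]]
force: [-0.6, -32.6, 1.7]
finger_gap: -0.0004
grip_force: 16.7
```

Firm end stop reached, with 33 N. I back off gently, lift clear and check.

```bash
python3 -m jog '[[[-0.006,0,0,0,0,0,0],[-0.015,0,0,0,0,0,0],[-0.035,0,-0.02,0,0,0,0],[-0.07,0,-0.06,0,0,0,0],[-0.11,0,-0.1,0,0,0,0],[-0.15,0,-0.12,0,0,0,0],[-0.18,0,-0.12,0,0,0,0],[-0.18,0,-0.12,0,0,0,0],[-0.18,0,-0.12,0,0,0,0]]]'
python3 - <<'E'
from h import *
for n in("top","side"):
    Q=[]
    for k in range(3):
        c=viewer.camera(n); P,uv=world(c,c["depth"]>0); Q.append((P-O)@RS*1000)
    Q=np.concatenate(Q);x,y,z=Q.T
    m=(z>146)&(z<165)&(y>-150)&(y<60)&(abs(x)<20); print(n,"tab y",m.sum(),np.percentile(y[m],[1,5,50,95,99]).round(1))
    m=(z>132)&(z<140)&(y>-150)&(y<80)&(abs(x)<20); print(n,"hood y",m.sum(),np.percentile(y[m],[1,5,50,95,99]).round(1))
    m=(z>115)&(z<123)&(y>-72)&(y<-33)&(abs(x)<10); print("foll",m.sum(),np.percentile(y[m],[1,5,50,95,99]).round(1))
save(c,"pics/done.png",(270,90,430,370),2.1)
print(get_obs()["time"],get_obs()["force"])
E
```

```text
time: 16.4
eef_pos: [0.622, -0.04, 0.2781]
tool_rot: [[-0.06, 0.998, 0.001], [0.998, 0.06, 0.001], [0.001, 0.001, -1.0]]
force: [-0.1, 0.3, -0.5]
finger_gap: -0.0001
grip_force: 0.0
top tab y 114 [-14.9 -14.7  -8.3  -1.8  -1.2]
top hood y 579 [-35.5 -30.5  13.   44.6  47. ]
foll 101 [-61.  -60.4 -51.1 -43.2 -41.2]
side tab y 151 [-13.7 -12.   -7.9   2.1   4. ]
side hood y 377 [-29.6 -28.1  -6.8  48.6  51. ]
foll 107 [-59.3 -58.1 -48.  -34.6 -33.5]
16.7 [-0.78948064 -0.11343698  0.16414552]
```

View pics/done.png

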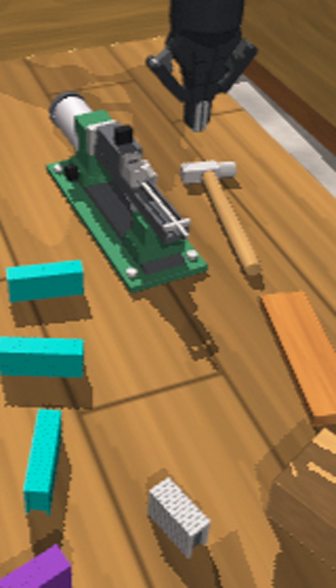

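```bash
python3 -c "
from plant import job
print(job.close_job())"
```

```text
the job is handed in; nothing more can be done
None
```

I handed the job in at about 17 s; the hand-in call reported no verdict. The last pictures showed the full stick held against the nose by the follower, the cover staying shut by itself, and the part-used stick and other bench items left untouched.

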